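# Hang the sample on the photo stand, pull its column to the second stop and hold

### The job

The sample for the picture is the white hexagon with the open bore: hang it by its bore on the peg of the telescoping stand, right down on the seat, and let it go. Then take the stand's grip head, press its release button in, pull the column up past the first stop to the second stop, which is as far as it goes, and keep holding it there, still, with the button pressed in and the sample on its peg: you finish while holding it. Leave the other things on the table where they are.

Things in the scene. Friction and masses are not known exactly. Their poses are not given: they have to be found in the camera images.
- sample_center (a point): Centre (half-way up) of the sample: a loose white plastic hexagonal block, 50 mm across flats, 57.7 across corners, 30 mm high, about 70 g, lying flat, with a vertical through bore 22 mm across. z is up along the bore; x points square to a pair of flats (the others every 60 degrees). Told from the other two hexagons by its open bore.
- head_grip (a point): Centre of the grip head at the button's height, 192 mm above the table when stowed. The head is a black block 40 mm along x, 34 along y, 151 to 215 mm high (stowed); z is up. The release button stands 6 mm out of its +x face at this height; the -x face is plain. A gripper closing along x here squeezes the button in (46 mm over button and head, 41 with it fully in).
- peg_seat (a point): Foot of the peg, where the sample's underside rests: 130 mm from the column's axis on the head's -y side, 170 mm above the table when stowed; it moves up with the head. The steel peg stands upright, 14 mm thick, round tip, 41 mm tall above this point. The seat is a boss 38 mm across on the end of the head's side arm, whose top is 7 mm below the seat. z is up.
- head (a joint): How far the column is pulled straight up, in m: 0 stowed (the start), 0.045 first stop, 0.090 second stop, where it meets its end. A spring latch locks it at each of the three unless the button is pressed; with the button held in it passes the first stop freely, and would sink back if let go between stops. Lifting takes about 6 N.
- release (a joint): How far the release button (grey, 18 mm wide, 26 mm high) is pressed in along the head's -x, in m: 0 out, 0.005 fully in; the latch is free from 0.003 on. Spring of 3 N (out) to 6 N (fully in).
- capped_a: White hexagonal block of the same size as the sample, but closed on top (no bore); loose, 90 g; origin at the centre of its underside. Not to be disturbed.
- capped_b: Another closed hexagonal block, like capped_a. Not to be disturbed.
- caliper: Digital caliper lying flat, 235 mm long along its x, 75 mm over the jaws, 15 mm high; origin under the middle of its beam. Bystander.
- marker: Dark marker pen lying down, 130 mm long along its x, 14 mm thick; origin under its middle. Bystander.
- ruler: Steel rule lying flat, 160 x 26 x 4 mm, long along its x; origin under its middle. Bystander.
- tape_gun: Blue packing tape dispenser with its roll, 150 mm long along x, 52 mm wide, 100 mm high; origin under its middle. Bystander.
- gauge_case: Red instrument case with a black end, 85 mm along x, 310 mm along y, 45 mm high; origin under the middle of its red part. Bystander.
- stand: The telescoping stand, fixed to the table: a round grey cast foot 170 mm across and 32 mm high in the middle, with an upright aluminium outer tube 28 mm thick up to 150 mm (36 mm at its top collar); in it slides the steel inner tube that carries the head. Origin on the column's axis at the table.
There are look-alikes about, which are no part of the job. Leave any purple look-alike of the part that bears sample_center alone.

How it is judged:
On the way, in this order (a step that is already met when the one before it is completed fails the run):
1. the sample hangs by its bore on the peg, down on the seat, and is let go (horizontal distance between sample_center and peg_seat below 0.007 m and z of sample_center in the frame of peg_seat between 0.012 and 0.018 m and angle between sample_center's own z axis and vertical below 0.1 rad and contact force between the fingers and sample below 0.2 N and value of joint head below 0.01 m), for 0.2 s.
2. the release button is pressed in before the column is pulled out (less than 30 mm up) (value of joint release above 0.003 m and value of joint head below 0.03 m), for 0.1 s.
At the end, for the whole second after the job is handed in: Column held at the second stop (out over 85 of 90 mm), still (under 10 mm/s), fingers on the head (over 3 N), button in at least 3 mm so that the hand, not the latch, carries it; sample on its seat on the peg (centred within 7 mm, height within 3 mm, level within 0.1 rad) (value of joint head above 0.085 m and value of joint release above 0.003 m and contact force between the fingers and head above 3 N and velocity of joint head between -0.01 and 0.01 m/s and horizontal distance between sample_center and peg_seat below 0.007 m and z of sample_center in the frame of peg_seat between 0.012 and 0.018 m and angle between sample_center's own z axis and vertical below 0.1 rad); the arm keeps its last pose, push and grip.
It fails at once if another thing on the table is moved by more than 25 mm (distance of any of capped_a, capped_b, caliper, marker, ruler, tape_gun, gauge_case from where it was at the start of the episode above 0.025 m).
It also fails if it takes over 51 s, if anything falls off the work surface, if the arm or the gripper's body presses on something with over 40 N, if the wrist force passes 120 N, or if a joint passes its speed limit or range.

### The arm

A 6-joint arm with a two-finger parallel gripper is mounted at the origin on the work surface. World frame = base frame: x ahead of the robot, y to its left, z up, the work surface at z = 0. Lengths are in m, angles in rad, forces in N, time in s.
With the tool pointing down it reaches from about 0.375 to 0.9 m from the base axis. Payload 3.1 kg.
Tool frame: the origin (TCP) lies midway between the tips of the shut fingers; the grasp point (between the pads) lies 19 mm behind it; x points along the fingers, y is the direction in which the jaws open and shut, and the axes are right-handed (so a half turn about x gives the same grasp; the last joint's range is limited). The gripper opens to 87 mm and grips with 3 to 60 N. Pads are 19 mm wide; open, the fingers measure 117 mm over their backs; the gripper's body (75 mm by 190 mm) begins 51 mm behind the grasp point.
Start: joints at [1.081, 0.527, 1.433, -0, 1.181, -0.178], TCP at [0.191, 0.595, 0.223] pointing down, gripper open.
Joint ranges: [-3.08, 3.08], [-0.75, 2.2], [0.22, 2.44], [-1.43, 4.57], [0, 2.65], [-2.85, 2.85]. Speed limits (rad/s): [2.79, 2.79, 3.14, 3.14, 3.14, 3.14].

### API

Orientations are given as a unit quaternion [x, y, z, w].
In Python, from rig import get_obs, imaging, robot gives the robot as it stands.
- The arm moves only by the shell command python3 -m inch 'ROWS' [FORCE]. ROWS is JSON, a list of rows, each a list of 3 entries, a list of its own where there are three numbers: the finger opening in mm, from 0 to 87, then the shift along the tool's x, y, z in mm, then the turn, a rotation vector about the tool's x, y, z in degrees. In form: [[grip, [dx, dy, dz], [wx, wy, wz]], ...]. A call has 1 to 12 rows; each row shifts and turns the pose as measured when the row begins, along the tool's axes as they then stand; what a row does not reach is not made up. A row lasts 1/8 s, in which the tool goes at most 62.5 mm and 10.7 degrees, less where a joint would pass 70% of its speed; a pose out of reach is approached as far as the arm can. A call with a gripper value outside its range is refused whole. The fingers move at their own pace and stop on an object; FORCE is the grip in N (left out, the last holds). Time passes only in rows, so rows that do not move let the fingers close. It gives the time, the measured TCP pose, the force and the opening at its end, in the units of the state.
- get_obs(): the state, without advancing time (a new reading comes with each control period).
- imaging.camera(name): name is "side" or "top"; returns the picture (400x640x3 uint8, red, green, blue); there is no depth.
- imaging.camera_params(name): a dict with "camera_matrix" (3x3 intrinsics, pixels), "xyz" and "rotation" of the camera in the world. Camera axes: x right, y down, z forward; pixel columns grow to the right and rows downward; lengths in m; the calibration is good to about 2 mm. A picture is of the moment at which its call begins. camera_params takes no time and is no camera call.
- robot.hand_in(): hands the job in, once; it reports no verdict.
Trained networks look in the newest picture that a camera, given by its name, has taken for a name from the list of things; names that differ only in an ending like _2 or _b are one class to them, and where a whole thing is asked for, a point or a joint stands for the part that bears it (a point fixed in the world has none). Each returns a list of dicts, best first, with "confidence" (0 to 1); they miss things now and then, are a little off and sometimes report something else, mostly with a low value. They report only what shows in the picture. A call takes as long as a camera call. They do not tell look-alikes from the thing itself.
- imaging.cut_out(camera, target): "pixels" (400x640 bool, what is visible of it) and "box" ([centre column, centre row, width, height] in pixels, round what is visible of it).
- imaging.tip_of(camera, target): "pixel" ([column, row] in pixels: a listed point, or the origin of a listed thing).
The state is a dict: "time": time; "q": joint angles; "joint_velocities": joint speeds; "joint_torque": joint torques, N m; "position": TCP position; "tool_rot": TCP orientation; "ft_force": force on the tool from outside, world axes, zero at the start; "moment": the same for the moment, N m; "grip_width": finger opening in m.
Only numpy, scipy, OpenCV 4.12 (cv2) and the standard library are available. Lean on these libraries where they do the work, as an engineer would, in place of code of your own. Each camera call takes 0.05 s, during which the arm holds its last target. There are 200 camera calls.

## Working session

There is one attempt and no reset: what is moved stays moved. The work goes in short steps, Python scripts to look and compute and a shell command to move; the robot and the scene stay as the last step left them, time stands still between calls to the robot, and variables do not carry over. Pictures are saved under pics/ and viewed, about 8 in all and at most 12, crops included, and the job is handed in when it is done.

```bash
ls; mkdir -p pics; cat > h.py <<'E'
import numpy as np, cv2
from rig import get_obs, imaging, robot
from scipy.spatial.transform import Rotation as R
def snap(n,f=None,crop=None,s=1):
    im=imaging.camera(n)
    if f:
        o=im[:,:,::-1]
        if crop: o=o[crop[1]:crop[3],crop[0]:crop[2]]
        cv2.imwrite('pics/'+f,cv2.resize(o,None,fx=s,fy=s,interpolation=cv2.INTER_CUBIC))
    return im
def cam(n):
    p=imaging.camera_params(n); K=np.array(p['camera_matrix']); X=np.array(p['xyz']); r=np.array(p['rotation'])
    if r.shape!=(3,3): r=R.from_quat(r).as_matrix()
    return K,X,r
def ray(n,px):
    K,X,r=cam(n); d=r@np.linalg.solve(K,[px[0],px[1],1.]); return X,d/np.linalg.norm(d)
def at_z(n,px,z):
    X,d=ray(n,px); return X+d*(z-X[2])/d[2]
def tri(a,b):
    (X1,d1),(X2,d2)=ray('top',a),ray('side',b)
    t=np.linalg.lstsq(np.c_[d1,-d2],X2-X1,rcond=None)[0]
    p,q=X1+d1*t[0],X2+d2*t[1]; return (p+q)/2,np.linalg.norm(p-q)
def proj(n,P):
    K,X,r=cam(n); c=K@(r.T@(np.array(P)-X)); return c[:2]/c[2]
E
python3 - <<'E'
from h import *
np.set_printoptions(precision=4,suppress=True)
for n in('top','side'):
    snap(n,n+'0.png'); print(n,cam(n))
    for t in('sample_center','head_grip','peg_seat','capped_a','stand'):
        print(t,[(np.round(d['pixel'],1),round(d['confidence'],2)) for d in imaging.tip_of(n,t)])
o=get_obs();print(o)
E
```

```text
pics
top (array([[445.7648,   0.    , 320.9686],
       [  0.    , 445.7648, 192.9939],
       [  0.    ,   0.    ,   1.    ]]), array([ 0.4193, -0.0404,  1.137 ]), array([[ 0.0145, -0.9925,  0.1216],
       [-0.9999, -0.0142,  0.0032],
       [-0.0015, -0.1216, -0.9926]]))
sample_center [(array([393.7, 291.1]), 0.93), (array([414.3, 240.6]), 0.92), (array([372.1, 224. ]), 0.73), (array([438. , 271.7]), 0.67)]
head_grip [(array([252.6, 202.2]), 0.92)]
peg_seat [(array([304. , 182.2]), 0.93)]
capped_a [(array([393. , 183.8]), 0.91), (array([448.8, 211.2]), 0.56)]
stand [(array([263.8, 207.9]), 0.97)]
side (array([[394.3888,   0.    , 319.1991],
       [  0.    , 394.3888, 199.2481],
       [  0.    ,   0.    ,   1.    ]]), array([ 0.3337, -0.6608,  0.916 ]), array([[ 0.9405, -0.2651,  0.2127],
       [-0.3397, -0.7116,  0.615 ],
       [-0.0117, -0.6507, -0.7593]]))
sample_center [(array([306.9, 313.3]), 0.75), (array([310.5, 273.2]), 0.64), (array([255.8, 313. ]), 0.61), (array([283.7, 351.2]), 0.59)]
head_grip [(array([289.4, 157.5]), 0.72), (array([410.9, 248.6]), 0.2)]
peg_seat [(array([323.4, 178.6]), 0.83)]
capped_a [(array([356. , 346.8]), 0.8), (array([355.4, 286.8]), 0.68)]
stand [(array([292.4, 198.6]), 0.78)]
{'time': 0.6, 'q': array([ 1.0815,  0.5274,  1.4327, -0.    ,  1.1814, -0.1785]), 'joint_velocities': array([ 0.0004, -0.0015,  0.0014, -0.0009, -0.0017, -0.0007]), 'joint_torque': array([ -0.0008, -43.9749, -17.6888,   0.0634,   0.0507,  -0.    ]), 'position': array([0.1911, 0.595 , 0.2226]), 'tool_rot': array([ 0.1094,  0.6986, -0.1094,  0.6986]), 'ft_force': array([-0.1911,  0.564 , -0.0149]), 'moment': array([-0.045 , -0.0518,  0.0385]), 'grip_width': 0.08712697946136905}
```

View pics/top0.png

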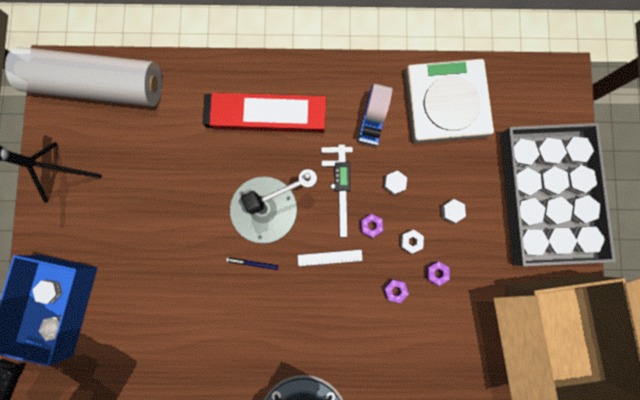

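View pics/side0.png

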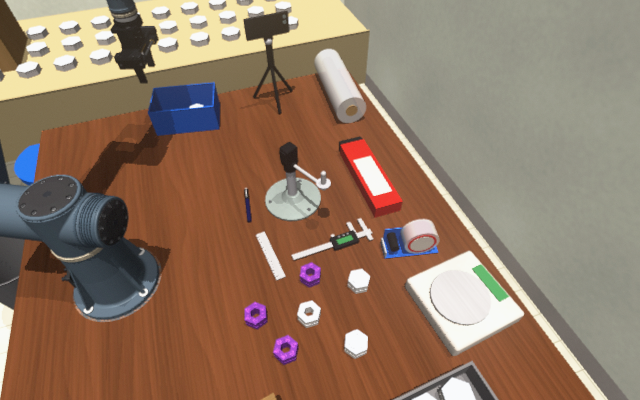

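The top view shows the white open-bore hexagon at about (413,241), purple look-alikes at (372,226), (438,273) and (396,291), and the stand head at (253,202) with its peg at (308,178). In the side view the sample is at about (309,313), the head at (289,157) and the peg at (323,180).

```bash
cat > m.py <<'E'
from h import *
np.set_printoptions(precision=4,suppress=True)
S,e=tri((414.3,240.6),[309,313.3]); print('sample tip',S,e)
def whitemask(n):
    im=imaging.camera(n); hsv=cv2.cvtColor(im,cv2.COLOR_RGB2HSV); return im,hsv
for n in('top','side'):
    imaging.camera(n)
    for t in ('sample_center','peg_seat','head_grip'):
        for d in imaging.tip_of(n,t): print(n,t,np.round(d['pixel'],1),round(d['confidence'],2))
    for d in imaging.cut_out(n,'sample_center'): print('cut',np.round(d['box'],1),d['pixels'].sum(),round(d['confidence'],2))
print('peg',tri((304,182.2),(323.4,178.6))); print('head',tri((252.6,202.2),(289.4,157.5))); print('stand',tri((263.8,207.9),(292.4,198.6)))
# hexagon: white blob near sample, top
im=snap('top'); hsv=cv2.cvtColor(im,cv2.COLOR_RGB2HSV)
m=((hsv[...,1]<60)&(hsv[...,2]>110)).astype(np.uint8); sub=np.zeros_like(m); sub[225:258,397:430]=m[225:258,397:430]
c=max(cv2.findContours(sub,cv2.RETR_EXTERNAL,cv2.CHAIN_APPROX_NONE)[0],key=cv2.contourArea)
W=np.array([at_z('top',p[0],0.03)[:2] for p in c]); 
h=cv2.convexHull((W*1e4).astype(np.float32))[:,0]/1e4
ang=np.radians(np.arange(0,180,1)); wid=[np.ptp(h@[np.cos(a),np.sin(a)]) for a in ang]
f=[np.mean([wid[(i+k)%180] for k in(0,60,120)]) for i in range(60)]; i=int(np.argmin(f))
M=cv2.moments(h.astype(np.float32)*1000); print('hexc',M['m10']/M['m00'],M['m01']/M['m00'],'flat normals',i,f[i],max(f))
a=snap('top')[130:260,220:350,::-1]; b=snap('side')[130:230,250:350,::-1]
r=lambda x:cv2.resize(x,(390,390),interpolation=cv2.INTER_CUBIC)
cv2.imwrite('pics/z1.png',np.hstack([r(a),r(b)]))
E
python3 m.py
```

```text
sample tip [ 0.4391 -0.2691  0.0284] 0.0014151620089551445
top sample_center [414.  239.3] 0.88
top sample_center [436.5 274.7] 0.81
top sample_center [391.  291.3] 0.76
top sample_center [372.3 223.8] 0.58
top peg_seat [306.8 179.4] 0.97
top head_grip [307.2 180.5] 0.69
top head_grip [253.  202.4] 0.67
cut [412.8 240.7  17.9  23.6] 386 0.82
cut [438.4 274.   20.5  21. ] 395 0.78
cut [371.4 227.8  21.1  26.2] 337 0.78
cut [394.7 290.6  24.8  25.5] 365 0.67
side sample_center [258.8 314. ] 0.87
side sample_center [310.4 276.3] 0.83
side sample_center [283.3 348. ] 0.82
side sample_center [292.5 197.7] 0.74
side sample_center [310. 314.] 0.64
side peg_seat [319.  179.9] 0.73
side head_grip [288.3 152.7] 0.89
side head_grip [329.5 246.5] 0.29
cut [253.8 316.4  20.5  27.1] 478 0.92
cut [310.1 275.6  20.9  20. ] 416 0.9
cut [310.  314.5  26.7  28.4] 417 0.66
cut [284.9 350.9  25.5  28.2] 503 0.57
cut [302.2 165.8  51.2  48.3] 725 0.35
cut [331.6 240.6  82.7  35.8] 771 0.18
peg (array([ 0.5667, -0.0015,  0.1795]), np.float64(0.014290987747188642))
head (array([0.5159, 0.1109, 0.1728]), np.float64(0.0015280360036640447))
stand (array([0.5156, 0.1089, 0.0038]), np.float64(0.004274325450987766))
hexc 438.49690276790585 -264.27732225488893 flat normals 27 0.053831210577428346 0.05907712049616463
```

View pics/z1.png

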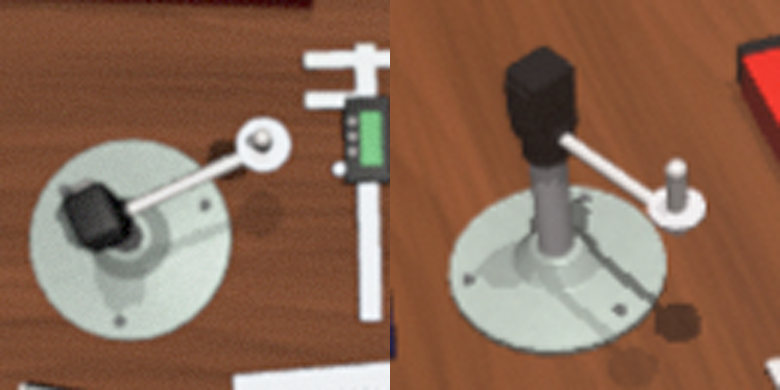

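```bash
cat >> h.py <<'E'
def to(P,phi):
    """phi deg: jaw direction in world; tool down. prints rows-units shift & turn (choose nearest half turn)"""
    o=get_obs(); A=R.from_quat(o['tool_rot']); best=None
    for k in(0,180):
        a=np.radians(phi+k); c,s=np.cos(a),np.sin(a)
        B=R.from_matrix(np.array([[0,c,s],[0,s,-c],[-1,0,0]])); v=np.degrees((A.inv()*B).as_rotvec())
        print('k',k,'turn',np.round(v,1))
    print('pos',np.round(o['position'],4),'t',round(o['time'],2),'w',round(o['grip_width'],4),'F',np.round(o['ft_force'],1),'q',np.round(o['q'],2))
    print('jawdir',np.round(A.as_matrix()[:,1],3),'shift mm',np.round(A.inv().apply(np.array(P)-o['position'])*1000,1))
E
python3 - <<'E'
from h import *
np.set_printoptions(precision=4,suppress=True)
bs,e=tri((307.7,177.7),(323.6,183.8)); print('boss',bs,e)
pt,e=tri((307,176.3),(323.3,172.8)); print('tip',pt,e)
print(at_z('top',(307.7,177.7),.17),at_z('side',(323.6,183.8),.17))
for z in(.17,.211): print(proj('top',[*bs[:2],z]),proj('side',[*bs[:2],z]))
# foot ellipse centre, top, z~0.01
print('foot',at_z('top',(220+131/3,130+240/3),.01))
# head top centre
print('headtop',tri((220+96/3,130+213/3),(250+(541-390)/3.9,130+68/3.9)))
for t,p in dict(capA=(396,182),capB=(455,211),p1=(372,226),p2=(438,273),p3=(396,291)).items(): print(t,at_z('top',p,.03))
for phi in(27,87,147): to((.439,-.267,.2),phi)
E
```

```text
boss [ 0.5721 -0.0076  0.1659] 0.0006640342039072613
tip [ 0.57   -0.0077  0.2069] 0.0033923193438113145
[ 0.5712 -0.0077  0.17  ] [ 0.5712 -0.0112  0.17  ]
[307.6716 177.2576] [323.4695 182.7361]
[307.0655 174.2044] [323.413  171.5636]
foot [0.5118 0.1079 0.01  ]
headtop (array([0.5148, 0.1057, 0.2141]), np.float64(0.0026130507784027793))
capA [ 0.5854 -0.2246  0.03  ]
capB [ 0.5145 -0.371   0.03  ]
p1 [ 0.4743 -0.1645  0.03  ]
p2 [ 0.3618 -0.326   0.03  ]
p3 [ 0.317 -0.223  0.03 ]
k 0 turn [45.2  0.   0. ]
k 180 turn [-134.8   -0.     0. ]
pos [0.1911 0.595  0.2225] t 1.25 w 0.087 F [-0.4  0.2  0.4] q [ 1.08  0.53  1.43  0.    1.18 -0.18]
jawdir [ 0.306  0.952 -0.   ] shift mm [  22.5 -744.9  499.6]
k 0 turn [-14.8  -0.    0. ]
k 180 turn [165.2   0.    0. ]
pos [0.1911 0.595  0.2225] t 1.25 w 0.087 F [-0.4  0.2  0.4] q [ 1.08  0.53  1.43  0.    1.18 -0.18]
jawdir [ 0.306  0.952 -0.   ] shift mm [  22.5 -744.9  499.6]
k 0 turn [-74.8  -0.    0. ]
k 180 turn [105.2   0.    0. ]
pos [0.1911 0.595  0.2225] t 1.25 w 0.087 F [-0.4  0.2  0.4] q [ 1.08  0.53  1.43  0.    1.18 -0.18]
jawdir [ 0.306  0.952 -0.   ] shift mm [  22.5 -744.9  499.6]
```

```bash
python3 -m inch '[[87,[-18,0,0],[10.5,0,0]],[87,[-18,0,0],[10.5,0,0]],[87,[-18,0,0],[10.5,0,0]],[87,[-18,0,0],[10.5,0,0]],[87,[-18,0,0],[10.5,0,0]],[87,[-18,0,0],[10.5,0,0]],[87,[-18,0,0],[10.5,0,0]],[87,[-18,0,0],[10.5,0,0]],[87,[-18,0,0],[10.5,0,0]],[87,[-18,0,0],[10.5,0,0]]]' 20; python3 - <<'E'
from h import *
to((.43,.2,.40),147); to((.439,-.267,.2),147)
E
```

```text
time: 2.5
position: [0.1904, 0.5937, 0.4057]
tool_rot: [-0.626, -0.323, 0.63, -0.326]
ft_force: [0.4, -0.4, -0.4]
grip_width: 0.087
k 0 turn [ 1.777e+02 -1.000e-01 -6.000e-01]
k 180 turn [-2.3  0.4 -0. ]
pos [0.1904 0.5937 0.4057] t 2.5 w 0.087 F [ 0.4 -0.4 -0.4] q [1.08 0.39 1.17 0.   1.59 1.7 ]
jawdir [ 0.816 -0.579  0.001] shift mm [  7.1 423.2 182.5]
k 0 turn [ 1.777e+02 -1.000e-01 -6.000e-01]
k 180 turn [-2.3  0.4 -0. ]
pos [0.1904 0.5937 0.4057] t 2.5 w 0.087 F [ 0.4 -0.4 -0.4] q [1.08 0.39 1.17 0.   1.59 1.7 ]
jawdir [ 0.816 -0.579  0.001] shift mm [209.7 700.5 556.9]
```

```bash
python3 -m inch '[[87,[0,47,20],[-2,0,0]],[87,[0,47,20],[0,0,0]],[87,[0,47,20],[0,0,0]],[87,[0,47,20],[0,0,0]],[87,[0,47,20],[0,0,0]],[87,[0,47,20],[0,0,0]],[87,[0,47,20],[0,0,0]],[87,[0,47,20],[0,0,0]],[87,[0,47,20],[0,0,0]]]'; python3 -m inch '[[87,[0,34,47],[0,0,0]],[87,[0,34,47],[0,0,0]],[87,[0,34,47],[0,0,0]],[87,[0,34,47],[0,0,0]],[87,[0,34,47],[0,0,0]],[87,[0,34,47],[0,0,0]],[87,[0,34,47],[0,0,0]],[87,[0,34,47],[0,0,0]]]'; python3 - <<'E'
from h import *
to((.439,-.267,.12),147)
E
```

```text
time: 3.62
position: [0.4497, 0.2025, 0.4089]
tool_rot: [0.622, 0.338, -0.62, 0.338]
ft_force: [-0.3, -0.1, 0.4]
grip_width: 0.087
time: 4.62
position: [0.4748, -0.2756, 0.41]
tool_rot: [0.624, 0.336, -0.618, 0.34]
ft_force: [0.7, -0.3, 0.5]
grip_width: 0.087
k 0 turn [-179.9    0.8   -0.5]
k 180 turn [ 0.1 -0.3 -0.5]
pos [ 0.4748 -0.2756  0.41  ] t 4.62 w 0.087 F [ 0.7 -0.3  0.5] q [-0.73  0.25  1.35  0.01  1.53 -0.16]
jawdir [ 0.839 -0.543  0.009] shift mm [289.6 -37.3  13.9]
```

```bash
python3 -m inch '[[87,[45,-7,3],[0,-0.3,-0.5]],[87,[45,-7,3],[0,0,0]],[87,[45,-7,3],[0,0,0]],[87,[45,-7,3],[0,0,0]],[87,[45,-7,3],[0,0,0]],[87,[45,-2,0],[0,0,0]],[87,[15,0,0],[0,0,0]],[87,[0,0,0],[0,0,0]]]'; python3 - <<'E'
from h import *
to((.439,-.267,.025),147)
a=snap('top')[190:310,360:480,::-1]; b=snap('side')[255:365,245:365,::-1]
for n in('top','side'):print([np.round(proj(n,(.439,-.267,z)),1) for z in (0,.03)])
r=lambda x:cv2.resize(x,(390,390),interpolation=cv2.INTER_CUBIC)
cv2.imwrite('pics/z2.png',np.hstack([r(a),r(b)]))
E
```

```text
time: 5.62
position: [0.4374, -0.2771, 0.118]
tool_rot: [0.624, 0.332, -0.622, 0.338]
ft_force: [0.4, -0.9, 0.5]
grip_width: 0.0868
k 0 turn [ 1.796e+02 -8.000e-01 -1.000e-01]
k 180 turn [-0.4  0.1 -0.5]
pos [ 0.4374 -0.2771  0.118 ] t 5.62 w 0.0868 F [ 0.4 -0.9  0.5] q [-0.78  0.54  1.8   0.    0.79 -0.2 ]
jawdir [ 0.835 -0.551  0.008] shift mm [93.  -5.  -9.5]
[array([411.1, 241.1]), array([413.5, 240.9])]
[array([309.3, 317.5]), array([308.9, 312.2])]
```

View pics/z2.png

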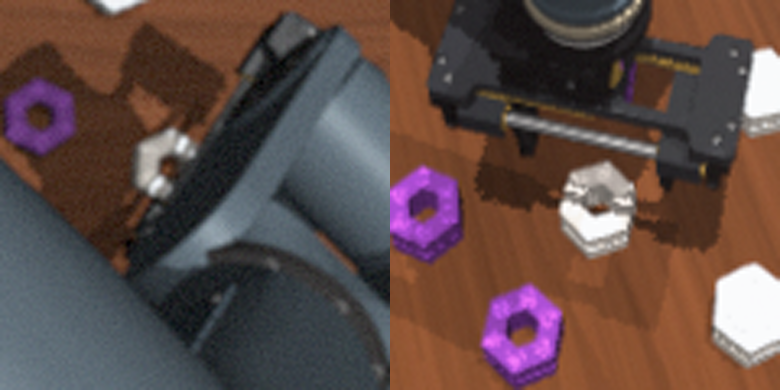

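```bash
python3 -m inch '[[87,[10,-5,-9],[0,0,-0.5]],[87,[20,0,0],[0,0,0]],[87,[20,0,0],[0,0,0]],[87,[20,0,0],[0,0,0]],[87,[15,0,0],[0,0,0]],[87,[8,0,0],[0,0,0]],[87,[0,0,0],[0,0,0]]]'; python3 - <<'E'
from h import *
to((.439,-.267,.004),147)
E
```

```text
time: 6.6
position: [0.4438, -0.268, 0.0277]
tool_rot: [0.623, 0.331, -0.621, 0.341]
ft_force: [0.2, -0.2, 0.2]
grip_width: 0.0869
k 0 turn [179.7  -1.2  -0.3]
k 180 turn [-0.3  0.2 -0.8]
pos [ 0.4438 -0.268   0.0277] t 6.6 w 0.0869 F [ 0.2 -0.2  0.2] q [-0.76  0.7   1.85 -0.    0.57 -0.17]
jawdir [ 0.836 -0.549  0.014] shift mm [23.6 -4.8  1.7]
```

```bash
python3 -m inch '[[87,[12,-4,1],[-0.3,0.2,-0.8]],[87,[10,0,0],[0,0,0]],[87,[1,0,0],[0,0,0]],[40,[0,0,0],[0,0,0]],[40,[0,0,0],[0,0,0]],[40,[0,0,0],[0,0,0]],[40,[0,0,0],[0,0,0]],[40,[0,0,0],[0,0,0]]]' 20; python3 - <<'E'
from h import *
to((.439,-.267,.004),147)
E
```

```text
time: 7.6
position: [0.4406, -0.2675, 0.0045]
tool_rot: [0.622, 0.337, -0.621, 0.338]
ft_force: [0.1, -0.3, -0.1]
grip_width: 0.05
k 0 turn [ 1.8e+02 -2.0e-01 -1.0e-01]
k 180 turn [-0.   0.  -0.1]
pos [ 0.4406 -0.2675  0.0045] t 7.6 w 0.05 F [ 0.1 -0.3 -0.1] q [-0.76  0.75  1.86 -0.    0.54 -0.19]
jawdir [ 0.839 -0.545  0.002] shift mm [ 0.5 -1.6  0.4]
```

```bash
python3 -m inch '[[40,[-15,0,0],[0,0,0]],[40,[-45,0,0],[0,0,0]],[40,[-45,0,0],[0,0,0]],[40,[-45,0,0],[0,0,0]],[40,[-45,0,0],[0,0,0]],[40,[-45,0,0],[0,0,0]],[40,[-25,0,0],[0,0,0]],[40,[0,0,0],[0,0,0]]]'; python3 - <<'E'
from h import *
to((.571,-.008,.26),147)
E
```

```text
time: 8.6
position: [0.4392, -0.266, 0.2843]
tool_rot: [0.622, 0.335, -0.621, 0.34]
ft_force: [0.1, 0.7, -0.6]
grip_width: 0.0498
k 0 turn [ 1.8e+02 -6.0e-01 -1.0e-01]
k 180 turn [-0.   0.1 -0.4]
pos [ 0.4392 -0.266   0.2843] t 8.6 w 0.0498 F [ 0.1  0.7 -0.6] q [-0.76  0.3   1.63 -0.    1.2  -0.19]
jawdir [ 0.839 -0.545  0.007] shift mm [  23.6  -30.2 -288.2]
```

```bash
python3 -m inch '[[40,[0,-4,-36],[0,0,-0.4]],[40,[0,-4,-36],[0,0,0]],[40,[0,-4,-36],[0,0,0]],[40,[0,-4,-36],[0,0,0]],[40,[0,-4,-36],[0,0,0]],[40,[0,-4,-36],[0,0,0]],[40,[0,-4,-36],[0,0,0]],[40,[0,-2,-30],[0,0,0]],[40,[0,0,0],[0,0,0]]]'; python3 - <<'E'
from h import *
to((.571,-.008,.26),147)
o=get_obs(); 
a=snap('top')[115:235,250:370,::-1]; b=snap('side')[100:220,260:380,::-1]
P=o['position']
for n in('top','side'):print([np.round(proj(n,P+[0,0,z]),1) for z in (-.004,.026)],np.round(proj(n,(.571,-.008,.17)),1))
r=lambda x:cv2.resize(x,(390,390),interpolation=cv2.INTER_CUBIC)
cv2.imwrite('pics/z3.png',np.hstack([r(a),r(b)]))
E
```

```text
time: 9.72
position: [0.5622, -0.0026, 0.2714]
tool_rot: [-0.616, -0.343, 0.628, -0.33]
ft_force: [-0.6, -0.0, -0.8]
grip_width: 0.0494
k 0 turn [179.8   2.2  -0.7]
k 180 turn [-0.2  0.4  1.4]
pos [ 0.5622 -0.0026  0.2714] t 9.72 w 0.0494 F [-0.6 -0.  -0.8] q [-0.2   0.4   1.52  0.    1.25  0.37]
jawdir [ 0.837 -0.547 -0.024] shift mm [11.1 10.6 -0.4]
[array([303.6, 174.5]), array([302.9, 171.9])] [307.9 177.8]
[array([318.7, 154.7]), array([318.6, 145.2])] [323.1 183. ]
```

View pics/z3.png

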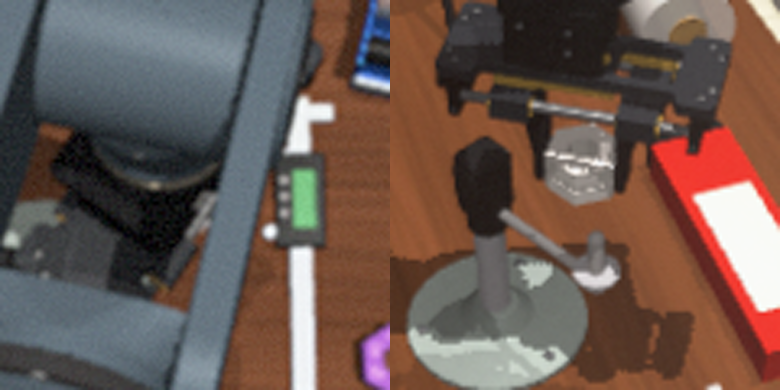

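```bash
python3 - <<'E'
from h import *
from scipy.optimize import least_squares
np.set_printoptions(precision=4,suppress=True)
for n,(x0,y0,x1,y1) in dict(top=(296,164,322,190),side=(308,158,336,196)).items():
    im=cv2.imread(f'pics/{n}0.png'); s=4
    c=cv2.resize(im[y0:y1,x0:x1],None,fx=s,fy=s,interpolation=cv2.INTER_CUBIC)
    hsv=cv2.cvtColor(c,cv2.COLOR_BGR2HSV)
    m=((hsv[...,1]<70)&(hsv[...,2]>(150 if n=='top' else 150))).astype(np.uint8)*255
    cv2.imwrite(f'pics/m_{n}.png',np.hstack([cv2.resize(c,(380,400*c.shape[0]//c.shape[1])),cv2.cvtColor(cv2.resize(m,(380,400*c.shape[0]//c.shape[1])),cv2.COLOR_GRAY2BGR)]))
a,b=cv2.imread('pics/m_top.png'),cv2.imread('pics/m_side.png')
h=max(a.shape[0],b.shape[0]); 
out=np.hstack([cv2.resize(i,(400,300)) for i in(a,b)])
# overlay of model: boss circle r=19 at z=.17 for the two candidates
def draw(n,box,C,f):
    im=cv2.imread(f'pics/{n}0.png'); x0,y0,x1,y1=box; S=14
    c=cv2.resize(im[y0:y1,x0:x1],None,fx=S,fy=S,interpolation=cv2.INTER_CUBIC)
    for (P,col) in C:
        for z,r in((.17,.019),(.20,.007)):
            pts=np.array([proj(n,[P[0]+r*np.cos(t),P[1]+r*np.sin(t),z]) for t in np.linspace(0,6.28,40)])
            cv2.polylines(c,[np.int32((pts-[x0,y0]+.5)*S)],True,col,1)
    return c
C=[((.571,-.009),(0,0,255)),((.568,-.009),(0,255,0))]
A=draw('top',(294,163,322,191),C,0);B=draw('side',(309,166,337,194),C,0)
cv2.imwrite('pics/ov.png',np.hstack([A,B]))
E
```

```text
(no output)
```

View pics/ov.png

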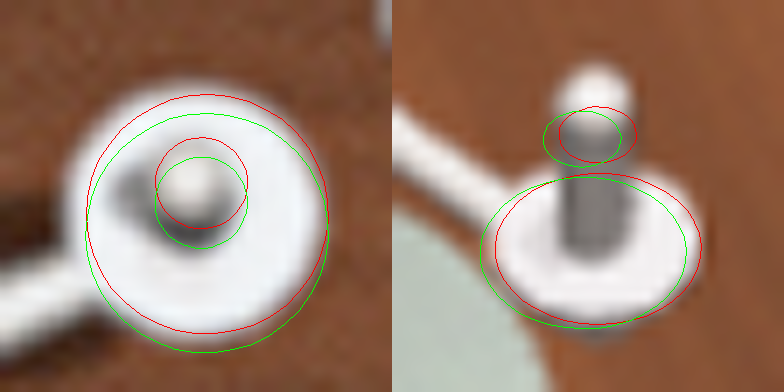

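The overlay puts the boss centre at about (0.571, -0.008). In the side view the held sample sits within about 1 px of the TCP prediction, at (318.8,150).

```bash
python3 -m inch '[[40,[5,10,0],[-0.2,0.4,1.4]],[40,[4,0,0],[0,0,0]],[40,[0,0,0],[0,0,0]]]'; python3 - <<'E'
from h import *
to((.571,-.008,.24),147)
E
```

```text
time: 10.2
position: [0.5686, -0.0128, 0.2609]
tool_rot: [-0.622, -0.335, 0.623, -0.336]
ft_force: [-0.1, -0.5, -0.7]
grip_width: 0.0501
k 0 turn [179.7  -0.   -0.2]
k 180 turn [-0.3  0.1 -0. ]
pos [ 0.5686 -0.0128  0.2609] t 10.2 w 0.0501 F [-0.1 -0.5 -0.7] q [-0.22  0.41  1.53 -0.    1.2   0.36]
jawdir [ 0.836 -0.549  0.   ] shift mm [20.9 -0.6 -5.4]
```

```bash
python3 -m inch '[[40,[10,-0.6,-5.2],[-0.3,0,0]],[40,[10,0,0],[0,0,0]],[40,[1,0,0],[0,0,0]]]'; python3 - <<'E'
from h import *
to((.571,-.008,.225),147)
o=get_obs(); P=o['position']
b=snap('side')[130:200,285:355,::-1]
c=cv2.resize(b,None,fx=8,fy=8,interpolation=cv2.INTER_CUBIC)
A=R.from_quat(o['tool_rot']).as_matrix()[:,1]; a0=np.arctan2(A[1],A[0])
for z,r,k in((-.004,.0289,6),(.026,.0289,6),(.026,.011,30)):
    pts=np.array([proj('side',P+[r*np.cos(t),r*np.sin(t),z]) for t in a0+np.pi/6+np.arange(k)*2*np.pi/k])
    cv2.polylines(c,[np.int32((pts-[285,130]+.5)*8)],True,(0,0,255),1)
pts=np.array([proj('side',(.571+.007*np.cos(t),-.008+.007*np.sin(t),z)) for z in(.17,.204) for t in np.linspace(0,6.28,30)])
cv2.polylines(c,[np.int32((pts-[285,130]+.5)*8)],True,(0,255,0),1)
cv2.imwrite('pics/z4.png',c)
E
```

```text
time: 10.58
position: [0.5708, -0.0083, 0.2383]
tool_rot: [-0.621, -0.337, 0.622, -0.338]
ft_force: [0.3, 0.7, -1.4]
grip_width: 0.0496
k 0 turn [180.    0.   -0.2]
k 180 turn [-0.   0.1  0. ]
pos [ 0.5708 -0.0083  0.2383] t 10.57 w 0.0496 F [ 0.3  0.7 -1.4] q [-0.21  0.44  1.55 -0.    1.15  0.37]
jawdir [ 0.838 -0.545 -0.   ] shift mm [13.3 -0.  -0.4]
```

View pics/z4.png

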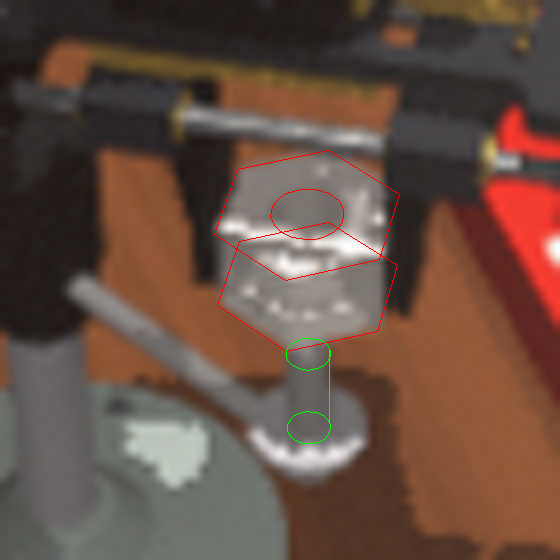

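Model and picture agree: the hexagon outline fits and the peg sits at column 309 of the crop. Descending.

```bash
python3 -m inch '[[40,[10,0,0],[0,0,0]],[40,[10,0,0],[0,0,0]],[40,[10,0,0],[0,0,0]],[40,[8,0,0],[0,0,0]],[40,[0,0,0],[0,0,0]]]'; python3 - <<'E'
from h import *
to((.571,-.008,.175),147)
E
```

```text
time: 11.25
position: [0.571, -0.0083, 0.1977]
tool_rot: [-0.621, -0.337, 0.622, -0.338]
ft_force: [0.6, 0.4, -0.7]
grip_width: 0.0497
k 0 turn [180.   -0.   -0.2]
k 180 turn [-0.   0.1 -0. ]
pos [ 0.571  -0.0083  0.1977] t 11.25 w 0.0497 F [ 0.6  0.4 -0.7] q [-0.21  0.49  1.6  -0.    1.06  0.37]
jawdir [ 0.839 -0.545  0.   ] shift mm [22.7 -0.2 -0.4]
```

```bash
python3 -m inch '[[40,[10,0,0],[0,0,0]],[40,[9,0,0],[0,0,0]],[40,[0,0,0],[0,0,0]]]';python3 -m inch '[[40,[2,0,0],[0,0,0]],[40,[0,0,0],[0,0,0]]]'; python3 -m inch '[[40,[2,0,0],[0,0,0]],[40,[0,0,0],[0,0,0]]]'
```

```text
time: 11.62
position: [0.5712, -0.0084, 0.1776]
tool_rot: [-0.621, -0.337, 0.622, -0.338]
ft_force: [-0.6, 0.2, -0.8]
grip_width: 0.0493
time: 11.88
position: [0.5715, -0.0085, 0.1756]
tool_rot: [-0.621, -0.337, 0.622, -0.338]
ft_force: [-0.5, -0.1, -0.6]
grip_width: 0.0502
time: 12.12
position: [0.5722, -0.0086, 0.1748]
tool_rot: [0.622, 0.336, -0.621, 0.339]
ft_force: [-0.8, -0.9, -0.1]
grip_width: 0.0501
```

```bash
python3 -m inch '[[40,[1,0,0],[0,0,0]],[55,[0,0,0],[0,0,0]],[80,[0,0,0],[0,0,0]],[80,[0,0,0],[0,0,0]],[80,[0,0,0],[0,0,0]],[80,[0,0,0],[0,0,0]]]'; python3 -m inch '[[80,[-15,0,0],[0,0,0]],[80,[-40,0,0],[0,0,0]],[80,[-40,0,0],[0,0,0]],[80,[-40,0,0],[0,0,0]],[80,[0,0,0],[0,0,0]]]'; python3 - <<'E'
from h import *
to((.5145,.107,.30),26.2)
o=get_obs(); P=(.571,-.008,.17)
b=snap('side')[130:200,285:355,::-1]
c=cv2.resize(b,None,fx=8,fy=8,interpolation=cv2.INTER_CUBIC)
a0=np.radians(-33)
for z,r,k in((0,.0289,6),(.03,.0289,6),(.03,.011,30)):
    pts=np.array([proj('side',np.array(P)+[r*np.cos(t),r*np.sin(t),z]) for t in a0+np.pi/6+np.arange(k)*2*np.pi/k])
    cv2.polylines(c,[np.int32((pts-[285,130]+.5)*8)],True,(0,0,255),1)
cv2.imwrite('pics/z5.png',c)
E
```

```text
time: 12.88
position: [0.5724, -0.0087, 0.1741]
tool_rot: [0.622, 0.336, -0.621, 0.339]
ft_force: [-0.5, 0.0, -0.2]
grip_width: 0.0785
time: 13.5
position: [0.5727, -0.0084, 0.3172]
tool_rot: [0.623, 0.335, -0.62, 0.339]
ft_force: [0.2, -0.5, -0.3]
grip_width: 0.0801
k 0 turn [-59.2   0.2  -0.4]
k 180 turn [120.8  -0.4  -0.2]
pos [ 0.5727 -0.0084  0.3172] t 13.5 w 0.0801 F [ 0.2 -0.5 -0.3] q [-0.21  0.36  1.45 -0.    1.33  0.37]
jawdir [ 0.839 -0.545  0.007] shift mm [  16.4 -111.8  -65.1]
```

View pics/z5.png

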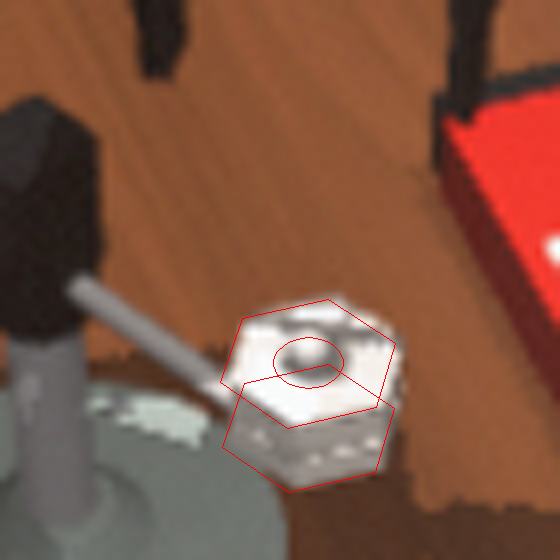

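Sample is seated: the outline drawn at seat height fits and the peg tip shows in the bore at crop (310,362). Now on to the head.

```bash
python3 -m inch '[[80,[0,0,0],[-10,0,0]],[80,[0,0,0],[-10,0,0]],[80,[0,0,0],[-10,0,0]],[80,[0,0,0],[-10,0,0]],[80,[0,0,0],[-10,0,0]],[80,[0,0,0],[-9,0,0]],[80,[0,0,0],[0,0,0]]]'; python3 - <<'E'
from h import *
to((.5156,.1075,.26),26.1)
o=cv2.imread('pics/side0.png');t=cv2.imread('pics/top0.png');out=[]
for n,im,(x0,y0) in(('top',t,(235,180)),('side',o,(270,135))):
    c=cv2.resize(im[y0:y0+45,x0:x0+45],None,fx=9,fy=9,interpolation=cv2.INTER_CUBIC)
    a=np.radians(26.1);X=np.array([np.cos(a),np.sin(a),0]);Y=np.array([-X[1],X[0],0])
    for z in(.151,.215):
        pts=np.array([proj(n,np.array([.5147,.107,z])+X*.02*i+Y*.017*j) for i,j in((1,1),(1,-1),(-1,-1),(-1,1))])
        cv2.polylines(c,[np.int32((pts-[x0,y0]+.5)*9)],True,(0,0,255),1)
    out.append(cv2.convertScaleAbs(c,alpha=1.8,beta=20))
cv2.imwrite('pics/z6.png',np.hstack(out))
E
```

```text
time: 14.42
position: [0.5646, -0.0068, 0.3071]
tool_rot: [0.362, 0.611, -0.368, 0.6]
ft_force: [0.7, 0.1, 0.2]
grip_width: 0.08
k 0 turn [ 1.7 -0.5  0.9]
k 180 turn [-178.3   -1.4   -0.8]
pos [ 0.5646 -0.0068  0.3071] t 14.43 w 0.08 F [0.7 0.1 0.2] q [-0.21  0.37  1.47 -0.    1.33 -0.69]
jawdir [ 0.884  0.467 -0.015] shift mm [  48.1   10.8 -123.5]
```

View pics/z6.png

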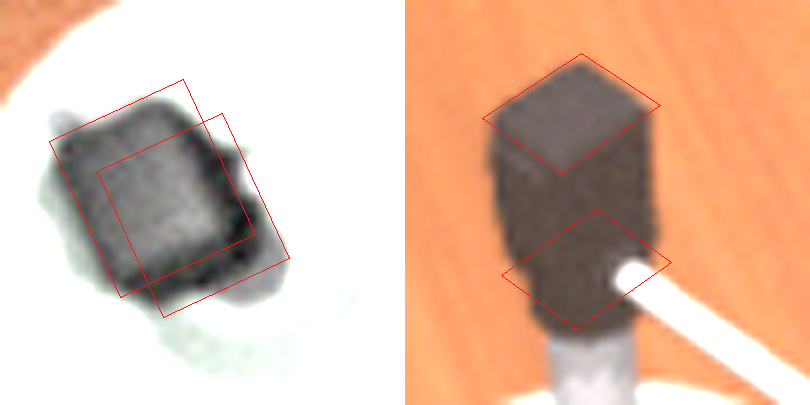

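The head model fits both views within about 1 px. Moving above it.

```bash
python3 -m inch '[[87,[4,4,-30],[1.7,-0.5,0.9]],[87,[5,4,-32],[0,0,0]],[87,[5,2,-32],[0,0,0]],[87,[5,1,-26],[0,0,0]],[87,[0,0,0],[0,0,0]]]'; python3 - <<'E'
from h import *
to((.5156,.1075,.25),26.1)
E
```

```text
time: 15.05
position: [0.5178, 0.1081, 0.2842]
tool_rot: [0.378, 0.599, -0.38, 0.594]
ft_force: [0.7, 1.0, -0.7]
grip_width: 0.0869
k 0 turn [-1.  -0.2  0.3]
k 180 turn [179.    0.5   0.4]
pos [0.5178 0.1081 0.2842] t 15.05 w 0.0869 F [ 0.7  1.  -0.7] q [-0.01  0.33  1.59  0.    1.23 -0.45]
jawdir [ 0.905  0.425 -0.006] shift mm [34.2 -2.  -0.2]
```

```bash
python3 -m inch '[[87,[17,-2,0],[-1,0,0.3]],[87,[17,0,0],[0,0,0]],[87,[20,0,0],[0,0,0]],[87,[20,0,0],[0,0,0]],[87,[20,0,0],[0,0,0]],[87,[8,0,0],[0,0,0]],[87,[0,0,0],[0,0,0]]]'; python3 - <<'E'
from h import *
to((.5156,.1075,.173),26.1)
o=get_obs();b=snap('side')[110:185,250:350,::-1]
for z in(.173,):print(np.round((proj('side',o['position'])-[250,110])*8))
cv2.imwrite('pics/z7.png',cv2.convertScaleAbs(cv2.resize(b,None,fx=8,fy=8,interpolation=cv2.INTER_CUBIC),alpha=1.6,beta=15))
E
```

```text
time: 15.92
position: [0.52, 0.1017, 0.1795]
tool_rot: [0.378, 0.597, -0.378, 0.598]
ft_force: [0.2, -1.1, 0.5]
grip_width: 0.0872
k 0 turn [-0.8  0.1 -0.1]
k 180 turn [ 1.792e+02 -1.000e-01 -1.000e-01]
pos [0.52   0.1017 0.1795] t 15.93 w 0.0872 F [ 0.2 -1.1  0.5] q [-0.02  0.46  1.72 -0.    0.96 -0.46]
jawdir [0.904 0.428 0.001] shift mm [ 6.5 -1.5 -7.2]
[331. 381.]
```

View pics/z7.png

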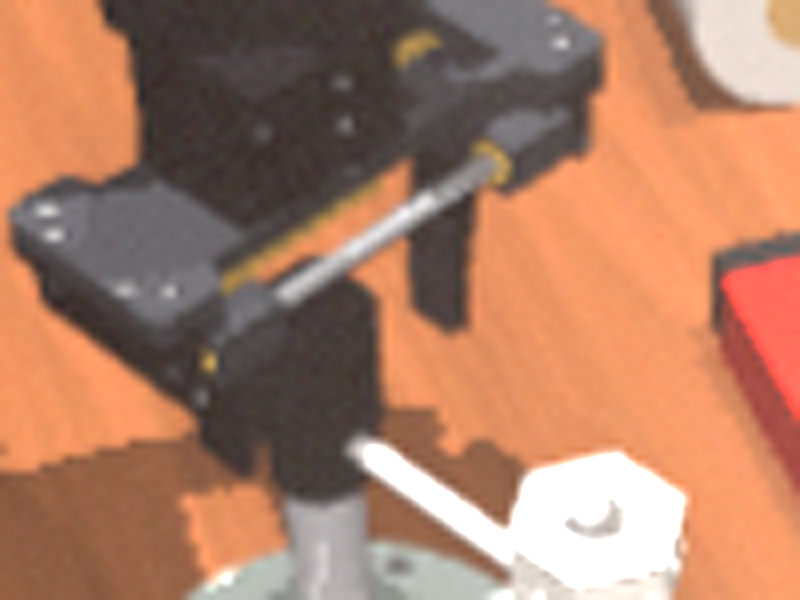

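Head is between the open fingers; correct the 7 mm drift, then close.

```bash
python3 -m inch '[[87,[3,-1.5,-7],[-0.8,0,0]],[87,[3,0,0],[0,0,0]],[87,[0,0,0],[0,0,0]]]'; python3 - <<'E'
from h import *
to((.5156,.1075,.173),26.1)
E
```

```text
time: 16.35
position: [0.5168, 0.1078, 0.1752]
tool_rot: [0.375, 0.598, -0.373, 0.602]
ft_force: [0.1, 0.7, 0.4]
grip_width: 0.0873
k 0 turn [ 0.1  0.2 -0.3]
k 180 turn [-179.9    0.5    0.3]
pos [0.5168 0.1078 0.1752] t 16.35 w 0.0873 F [0.1 0.7 0.4] q [-0.01  0.46  1.73 -0.    0.95 -0.46]
jawdir [0.897 0.441 0.005] shift mm [ 2.2 -1.2 -0.2]
```

```bash
python3 -m inch '[[60,[2,-1,0],[0,0,-0.3]],[50,[0,0,0],[0,0,0]],[50,[0,0,0],[0,0,0]],[46,[0,0,0],[0,0,0]],[46,[0,0,0],[0,0,0]]]' 25; python3 -m inch '[[44,[0,0,0],[0,0,0]],[42,[0,0,0],[0,0,0]],[36,[0,0,0],[0,0,0]],[36,[0,0,0],[0,0,0]],[36,[0,0,0],[0,0,0]],[36,[0,0,0],[0,0,0]]]' 25; python3 - <<'E'
from h import *
to((.5156,.1075,.173),26.1)
E
```

```text
time: 16.98
position: [0.517, 0.1077, 0.1736]
tool_rot: [0.374, 0.598, -0.374, 0.602]
ft_force: [1.8, 2.8, -2.7]
grip_width: 0.0484
time: 17.73
position: [0.516, 0.1072, 0.1736]
tool_rot: [0.374, 0.599, -0.374, 0.601]
ft_force: [-0.8, -0.8, 0.9]
grip_width: 0.0399
k 0 turn [ 0.   0.2 -0.1]
k 180 turn [-1.8e+02  1.0e-01  3.0e-01]
pos [0.516  0.1072 0.1736] t 17.73 w 0.0399 F [-0.8 -0.8  0.9] q [-0.01  0.46  1.73 -0.    0.95 -0.46]
jawdir [0.898 0.441 0.001] shift mm [ 0.6 -0.2 -0.5]
```

```bash
python3 -m inch '[[36,[-3,0,0],[0,0,0]],[36,[-6,0,0],[0,0,0]],[36,[-6,0,0],[0,0,0]],[36,[-6,0,0],[0,0,0]],[36,[0,0,0],[0,0,0]]]' 30;  python3 - <<'E'
from h import *
to((.5156,.1075,.263),26.1)
E
```

```text
time: 18.35
position: [0.516, 0.1072, 0.1945]
tool_rot: [0.374, 0.599, -0.374, 0.601]
ft_force: [-0.1, -0.5, -2.5]
grip_width: 0.0398
k 0 turn [ 0.   0.2 -0. ]
k 180 turn [-180.     0.     0.3]
pos [0.516  0.1072 0.1945] t 18.35 w 0.0398 F [-0.1 -0.5 -2.5] q [-0.01  0.43  1.71 -0.    1.   -0.46]
jawdir [0.898 0.44  0.001] shift mm [-68.5  -0.2  -0.2]
```

```bash
python3 -m inch '[[36,[-6,0,0],[0,0,0]],[36,[-7,0,0],[0,0,0]],[36,[-7,0,0],[0,0,0]],[36,[-7,0,0],[0,0,0]],[36,[-7,0,0],[0,0,0]],[36,[-7,0,0],[0,0,0]],[36,[-7,0,0],[0,0,0]],[36,[-7,0,0],[0,0,0]],[36,[-5,0,0],[0,0,0]],[36,[0,0,0],[0,0,0]]]';  python3 -m inch '[[36,[-3,0,0],[0,0,0]],[36,[0,0,0],[0,0,0]]]'; python3 -m inch '[[36,[-3,0,0],[0,0,0]],[36,[0,0,0],[0,0,0]]]'
```

```text
time: 19.6
position: [0.516, 0.1072, 0.2591]
tool_rot: [0.374, 0.599, -0.374, 0.602]
ft_force: [0.7, -1.5, -3.5]
grip_width: 0.0394
time: 19.85
position: [0.516, 0.1072, 0.2623]
tool_rot: [0.374, 0.599, -0.374, 0.602]
ft_force: [0.0, -0.5, -2.6]
grip_width: 0.0398
time: 20.1
position: [0.516, 0.1072, 0.2636]
tool_rot: [0.374, 0.599, -0.375, 0.601]
ft_force: [1.2, -1.1, -3.1]
grip_width: 0.0398
```

```bash
python3 -m inch '[[36,[-1,0,0],[0,0,0]],[36,[-0.5,0,0],[0,0,0]],[36,[0,0,0],[0,0,0]],[36,[0,0,0],[0,0,0]]]';  python3 - <<'E'
from h import *
to((.5156,.1075,.2636),26.1)
b=snap('side')[85:185,260:360,::-1]
c=cv2.resize(b,None,fx=6,fy=6,interpolation=cv2.INTER_CUBIC)
for dz in(.09,):
  for z,r,k in((.17,.0289,6),(.20,.0289,6),(.20,.011,30)):
    pts=np.array([proj('side',[.571+r*np.cos(t),-.008+r*np.sin(t),z+dz]) for t in np.radians(-3)+np.arange(k)*2*np.pi/k])
    cv2.polylines(c,[np.int32((pts-[260,85]+.5)*6)],True,(0,0,255),1)
cv2.imwrite('pics/z8.png',c)
E
```

```text
time: 20.6
position: [0.5159, 0.1072, 0.2637]
tool_rot: [0.374, 0.599, -0.375, 0.601]
ft_force: [2.8, -1.5, -10.1]
grip_width: 0.0394
k 0 turn [-0.   0.2 -0. ]
k 180 turn [180.   -0.   -0.3]
pos [0.5159 0.1072 0.2637] t 20.6 w 0.0394 F [  2.8  -1.5 -10.1] q [-0.01  0.35  1.63 -0.    1.17 -0.46]
jawdir [0.898 0.44  0.   ] shift mm [ 0.1 -0.2 -0.4]
```

View pics/z8.png

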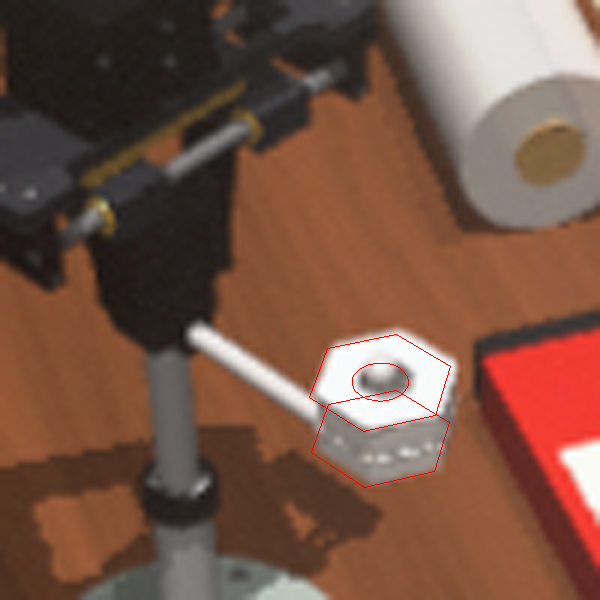

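The column is fully out with the force at the end stop (about -10 N), the TCP has risen 90 mm, and the sample sits on the peg, matching the outline drawn 90 mm up. Handing in.

```bash
python3 -c "
from rig import robot,get_obs
print(robot.hand_in()); o=get_obs(); print(o['time'],o['position'],o['grip_width'],o['ft_force'])"
```

```text
the job is handed in; nothing more can be done
None
the job is handed in; nothing more can be done
```

I hung the white open-bore hexagon on the peg and let it go. Then I gripped the head across its button, pulled the column up to the second stop, and handed in at about 20.6 s while still holding it. The hand-in gives no verdict, and my read of the state after it was refused, so the final second itself is unconfirmed.

**Last checks:**
- **Column:** the hand rose 90 mm (0.1736 to 0.2637 m) and stopped, with about 10 N of force at the stop.
- **Button:** the fingers read 39.4–39.9 mm, slightly below the nominal 41 mm with the button fully in. I took that as sensor scatter. The column also lifted with only about 3 N, less than the stated 6 N, which fits a free latch. The button did not show directly in any picture.
- **Sample:** in the side view it sat on the peg and matched the outline drawn for its seat 90 mm up to within about 1 px (2–3 mm).
- **Other things on the table:** I saw no contact with any of them, but I did not measure their positions again at the end.

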